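# Index the sample carousel against its stop and set the brake

## Task

Using its crank post, turn the sample carousel the shorter way round until its lug comes up against the tall stop post, and lean it there with a light steady push, about 10 newtons on the stop, for one to two seconds; the stop must never get more than 15 newtons. Then let go, throw the brake lever fully over with the lug still resting against the stop, and draw clear. Leave the jars, bottles and other things around alone.

Things in the scene. Friction and masses are not known exactly. Their poses are not given: they have to be found in the camera images.
- deck: Fixed white deck of the sample carousel, a plate 280 mm (its x) by 355 mm (its y), 20 mm thick. Origin at the underside, on the wheel's vertical axis; z up.
- wheel (a joint): Angle of the carousel wheel on the deck, rad, growing anticlockwise seen from above; at 0 the lug points along the deck's +x, and at a the lug lies at angle a from the deck's +x towards its +y. It turns endlessly, both ways, against a drag of about 0.08 N m plus a little that grows with speed. It starts within 0.85 of 0. The long way round would take it past 2.6 or -2.6.
- crank (a point): Point on the axis of the crank post, 16 mm below its top. The post is an upright black round bar, 18 mm in diameter, fixed on the wheel 70 mm from the wheel's axis, on the same radius as the lug. Its top is 120 mm above the bench; the wheel's upper face is at 44 mm, the closed jars (34 mm across) and everything else on the wheel end below 76 mm.
- lug (a point): Point in the lug, 116 mm from the wheel's axis, 37 mm above the bench. The lug is a dark flat bar 24 mm wide that sticks out radially from the wheel to 135 mm from the axis, 30 to 44 mm above the bench. Its side meets the stop's rod when the rod's axis is 21 mm from the lug's centre line. A push along the circle on the crank post reaches the stop as 70/116 of itself, less the drag.
- stop: The stop post. Origin: underside centre of its slotted foot (64 by 24 mm, long side along the deck's x), on the deck 114 to 118 mm from the wheel's axis, on its +y or -y side; the cap has the other. An 18 mm steel rod, top 62 mm above the bench, is clamped in the slot up to 18 mm to either side of the middle, not reported: feel for it. It is hard, without spring.
- cap: The blanking cap: a low round steel button, 30 mm across and 8 mm tall, on the deck. The lug passes freely over it; it stops nothing. Origin: centre of its underside.
- brake (a joint): Angle of the brake lever, rad: 0 is off (leaning to the deck's -x), 1.0 is fully over (leaning to the deck's +x, a solid end stop). It stays where it is left.
- brake_tip (a point): Centre of the black ball, 26 mm across, on the tip of the brake lever, 80 mm from the lever's pivot. The pivot is parallel to the deck's y, 42 mm above the bench, at deck x 55 mm, y -175 mm, in a grey block 70 by 50 mm. The ball is about 112 mm above the bench at both ends of its throw and 122 mm midway; about 0.75 N at the ball moves it.
- sample_jar: Bystander: small amber jar, 34 mm across, 40 mm tall, standing on a corner of the deck. Origin: centre of its underside.
- tare_weight: Bystander: brass cylinder, 26 mm across, 30 mm tall, standing on a corner of the deck. Origin: centre of its underside.
- amber_bottle: Bystander: amber bottle, 76 mm across, 160 mm tall, on the bench. Origin: centre of its underside.
- beaker: Bystander: glass beaker, 70 mm across, 90 mm tall, on the bench. Origin: centre of its underside.
- spatula: Bystander: steel spatula, 130 mm long, lying on the bench.
- dish: Bystander: white ceramic dish, 80 mm across, 20 mm tall, on the bench. Origin: centre of its underside.

How it is judged:
By the outcome, as a careful person would: the job done as asked, in the order asked, and still so for the second after the job is handed in, with the robot touching nothing.
It also fails if it takes over 69 s, if anything falls off the work surface, if the arm or the gripper's body presses on something with over 40 N, if the wrist force passes 120 N, or if a joint passes its speed limit or range.

## Robot

A 6-joint arm with a two-finger parallel gripper is mounted at the origin on the work surface. World frame = base frame: x ahead of the robot, y to its left, z up, the work surface at z = 0. Lengths are in m, angles in rad, forces in N, time in s.
With the tool pointing down it reaches from about 0.3 to 0.875 m from the base axis. Payload 6.4 kg.
Tool frame: the origin (TCP) lies at the very end of the fingers, on their centre line; the grasp point (between the pads) lies 19 mm behind it; z points along the fingers, y is the line along which they close (so a half turn about z gives the same grasp; the last joint's range is limited). The gripper opens to 85 mm and grips with 20 to 120 N. Pads are 22 mm wide; open, the fingers measure 114 mm over their backs; the gripper's body (76 mm by 85 mm) begins 54 mm behind the grasp point. The pads swing forward as they close: fully open they stand 13 mm farther back than shut.
Start: joints at [-1.464, 0.181, 1.607, -0, 1.354, -0.206], TCP at [0.177, -0.547, 0.231] pointing down, gripper open.
Joint ranges: [-2.99, 2.99], [-0.89, 2.07], [0.3, 2.58], [-1.14, 4.28], [0, 2.63], [-3.12, 3.12]. Speed limits (rad/s): [2.57, 2.57, 3.01, 3.14, 3.14, 3.14].

## Interface

Orientations are given as a unit quaternion [w, x, y, z].
In Python, from bench import ctrl gives the robot as it stands.
- The arm moves only by the tool jog_arm, never from a script. Its argument "series" is a list that holds one entry, the list of rows, each a list of 7 numbers: the shift along the tool's x, y, z in mm, then the turn, a rotation vector about the tool's x, y, z in rad, then the finger opening in mm, from 0 to 85.4. In form: [[[tx, ty, tz, rx, ry, rz, gripper], ...]]. A call has exactly 10 rows; each row shifts and turns the commanded pose from where the row before left it, along the tool's axes as they then stand; what a row does not reach is not made up. A row lasts 1/10 s, in which the tool goes at most 50 mm and 8.59 degrees, less where a joint would pass 70% of its speed; a pose out of reach is approached as far as the arm can. A call with a gripper value outside its range is refused whole. The fingers move at their own pace and stop on an object; the grip force is fixed at half the most. Time passes only in rows, so rows that do not move let the fingers close, or fill a call up. It gives the time, the measured TCP pose, the force, the opening and the grip force at its end, in the units of the state.
- ctrl.get_obs(): the state, without advancing time (a new reading comes with each control period).
- ctrl.camera(name): name is "side" or "top"; returns a dict with "frame" (384x512x3 uint8, blue, green, red), "z_map" (384x512 float32, m along the optical axis (not along the pixel's ray), 0 where there is no reading), "fx", "fy", "cx", "cy" (pixels), "xyz" and "rotation" of the camera in the world. Camera axes: x right, y down, z forward; pixel columns grow to the right and rows downward; lengths in m; the calibration is good to about 2 mm. A picture is of the moment at which its call begins.
- ctrl.hand_in(): hands the job in; it is judged then, once.
The state is a dict: "time_s": time; "q": joint angles; "dq": joint speeds; "joint_efforts": joint torques, N m; "eef_pos": TCP position; "eef_rot": TCP orientation; "wrist_force": force on the tool from outside, world axes, zero at the start; "torque": the same for the moment, N m; "opening": opening from 0.0 (shut) to 1.0 (fully open); "grasp_force": force on a finger pad.
Only numpy, scipy, OpenCV 4.12 (cv2) and the standard library are available. Lean on these libraries where they do the work, as an engineer would, in place of code of your own. Each camera call takes 0.05 s, during which the arm holds its last target. There are 200 camera calls.

## Working session

There is one attempt and no reset: what is moved stays moved. The work goes in short steps, Python scripts to look and compute and a tool call to move; the robot and the scene stay as the last step left them, time stands still between calls to the robot, and variables do not carry over. Pictures are saved under pics/ and viewed, at most 10 in all, crops included, and the job is handed in when it is done.

Besides the shell and the picture viewer there is one more tool, called by a JSON object that holds its "api" and its "payload". jog_arm: Moves the arm, as the interface text tells. Its arguments: {"type":"object","properties":{"series":{"type":"array"}},"required":["series"]}

```bash
mkdir -p pics; python3 - <<'E'
from bench import ctrl
import cv2,pickle
o=ctrl.get_obs();print({k:o[k] for k in('time_s','eef_pos','eef_rot','wrist_force','opening')})
d={}
for n in('top','side'):
    c=ctrl.camera(n);d[n]=c;cv2.imwrite(f'pics/{n}0.png',c['frame']);print(n,c['fx'],c['cx'],c['cy'],c['xyz'],c['rotation'])
pickle.dump(d,open('c0.pkl','wb'))
E
```

```text
{'time_s': 0.0, 'eef_pos': array([ 0.17689975, -0.54651906,  0.23034597]), 'eef_rot': array([-9.10898211e-04,  9.87796534e-01,  1.55747149e-01,  5.87703798e-05]), 'wrist_force': array([-0.16251303,  0.36880892,  0.12915373]), 'opening': 1.0029831134703768}
top 452.9546962298126 258.63109828115824 198.10035650143155 [ 0.37612321 -0.01330549  1.20996404] [ 0.05123815 -0.69688566  0.71360902 -0.04987174]
side 408.1709543282304 265.63255641575313 192.21852682188546 [0.08344832 0.66847979 0.69996594] [ 0.13620513 -0.25999734  0.84835502 -0.44061697]
```

View pics/top0.png

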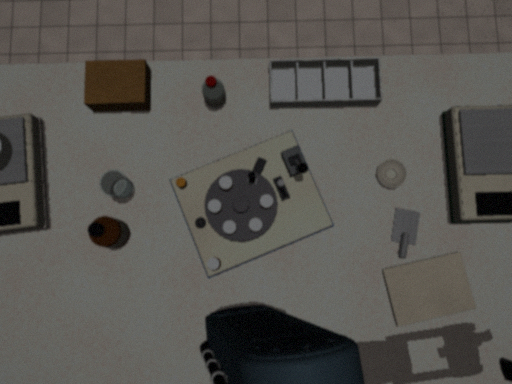

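View pics/side0.png

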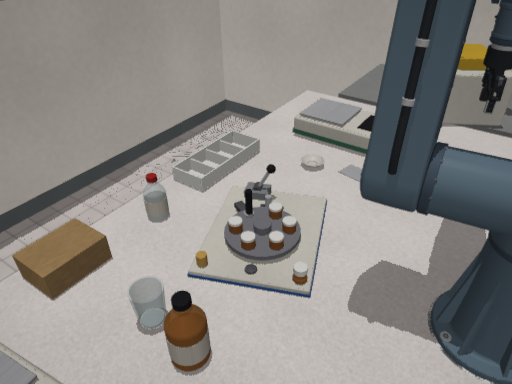

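The top view shows the carousel wheel at about (241,205), with the lug pointing up-right at (260,163) and the black crank post at (252,177). The stop foot is at (282,187), the brake block and ball at (295,162), and the cap at (200,223). The stop is on the deck's -y side (same side as the brake), so the short way is clockwise. Next I'll enlarge and measure.

```bash
cat > h.py <<'E'
import numpy as np,cv2,pickle
from scipy.spatial.transform import Rotation as R
def rot(c): w,x,y,z=c['rotation']; return R.from_quat([x,y,z,w]).as_matrix()
def ray(c,uv):
    uv=np.atleast_2d(np.asarray(uv,float)); d=np.c_[(uv[:,0]-c['cx'])/c['fx'],(uv[:,1]-c['cy'])/c['fy'],np.ones(len(uv))]
    return d@rot(c).T
def plane(c,uv,z):
    d=ray(c,uv);p=np.array(c['xyz']); return p+d*((z-p[2])/d[:,2:])
def cloud(c):
    h,w=c['z_map'].shape; u,v=np.meshgrid(np.arange(w),np.arange(h))
    return (np.array(c['xyz'])+ray(c,np.c_[u.ravel(),v.ravel()])*c['z_map'].reshape(-1,1)).reshape(h,w,3)
def proj(c,P):
    q=(np.atleast_2d(P)-np.array(c['xyz']))@rot(c); return np.c_[c['fx']*q[:,0]/q[:,2]+c['cx'],c['fy']*q[:,1]/q[:,2]+c['cy']]
E
python3 - <<'E'
from h import *
d=pickle.load(open('c0.pkl','rb'));c=d['top'];P=cloud(c)
m=((P[...,2]>.012)&(P[...,2]<.2)).astype(np.uint8);m[:115]=0;m[290:]=0;m[:,:165]=0;m[:,345:]=0
m=cv2.morphologyEx(m,cv2.MORPH_OPEN,np.ones((3,3)))
cs,_=cv2.findContours(m,0,1);k=max(cs,key=cv2.contourArea)
xy=plane(c,k[:,0],.02)[:,:2].astype(np.float32)*1000
print('deck rect',cv2.minAreaRect(xy),'z deck',np.median(P[...,2][m>0]))
g=P[...,2]
for lo,hi,n in((.024,.036,'foot'),(.05,.075,'mid'),(.095,.14,'hi')):
    mm=((g>lo)&(g<hi)&(m>0)).astype(np.uint8);N,l,s,ce=cv2.connectedComponentsWithStats(mm)
    print(n,[(s[i,4],ce[i].round(1),np.median(P[l==i],0).round(3)) for i in range(1,N) if s[i,4]>5])
for n,(x0,y0,x1,y1) in(('top',(165,125,340,285)),('side',(190,150,340,300))):
    f=cv2.convertScaleAbs(d[n]['frame'][y0:y1,x0:x1],alpha=2 if n=='top' else 1.3);cv2.imwrite(f'pics/{n}0z.png',cv2.resize(f,None,fx=(4 if n=='side' else 3.7),fy=(4 if n=='side' else 3.7),interpolation=2)[:600])
E
```

```text
deck rect ((536.6385498046875, 8.773422241210938), (281.11083984375, 355.85162353515625), 21.20547103881836) z deck 0.023314900651738357
foot [(np.int32(7), array([289.7, 133.3]), array([ 0.722, -0.102,  0.025])), (np.int32(6), array([288.5, 144.2]), array([ 0.691, -0.097,  0.025])), (np.int32(17), array([279.9, 166.7]), array([ 0.629, -0.075,  0.025])), (np.int32(7), array([285.6, 166.9]), array([ 0.629, -0.087,  0.031])), (np.int32(9), array([240. , 167.2]), array([0.632, 0.035, 0.025])), (np.int32(6), array([274.7, 171.8]), array([ 0.616, -0.057,  0.025])), (np.int32(40), array([276.6, 179.7]), array([ 0.596, -0.06 ,  0.027])), (np.int32(12), array([183.8, 186.8]), array([0.579, 0.183, 0.03 ])), (np.int32(127), array([283.1, 192.7]), array([ 0.559, -0.078,  0.028])), (np.int32(8), array([285.8, 213.9]), array([ 0.502, -0.083,  0.025])), (np.int32(99), array([199.7, 222.5]), array([0.485, 0.142, 0.027])), (np.int32(12), array([279., 218.]), array([ 0.493, -0.065,  0.025])), (np.int32(6), array([218. , 241.2]), array([0.436, 0.097, 0.025])), (np.int32(6), array([216.5, 247.3]), arra
[... 390 characters left out ...]
43), array([280.1, 183.1]), array([ 0.579, -0.069,  0.063])), (np.int32(239), array([240.2, 204. ]), array([0.527, 0.035, 0.065])), (np.int32(35), array([266. , 197.7]), array([ 0.54 , -0.032,  0.074])), (np.int32(77), array([214.2, 207. ]), array([0.52 , 0.1  , 0.073])), (np.int32(40), array([266.2, 205.4]), array([ 0.522, -0.033,  0.072])), (np.int32(65), array([256.1, 225.2]), array([ 0.471, -0.005,  0.073])), (np.int32(77), array([229.1, 226.9]), array([0.468, 0.063, 0.073])), (np.int32(126), array([212.9, 263.6]), array([0.378, 0.106, 0.061]))]
hi [(np.int32(89), array([302.3, 167.9]), array([ 0.604, -0.121,  0.122])), (np.int32(53), array([251.2, 176.1]), array([0.588, 0.004, 0.12 ]))]
```

View pics/top0z.png

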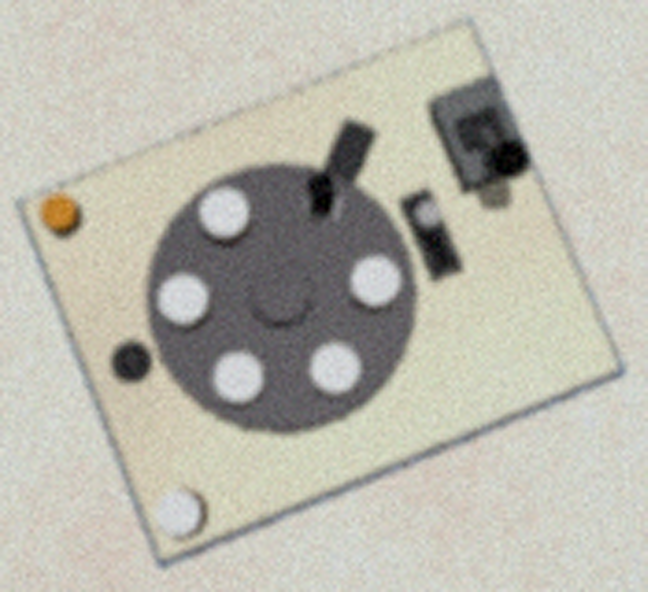

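View pics/side0z.png

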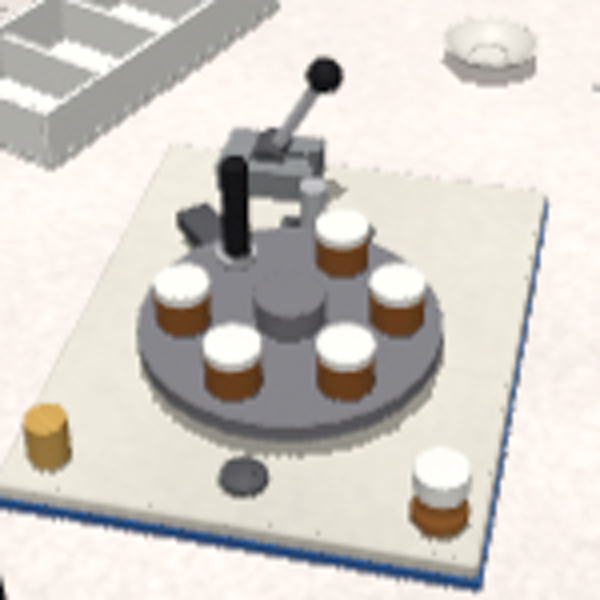

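The crops show the lug at (352,150), the crank top at (320,190), the stop foot at (430,235) with the rod's light top at (428,212) in the foot's +x half, and the brake ball at (508,157), with the lever off. In the side crop the post top is at (234,160), the rod top at (313,187) and the ball at (324,75).

```bash
cat > meas.py <<'E'
from h import *
d=pickle.load(open('c0.pkl','rb'));c=d['top'];s=d['side']
T=lambda p:(p[0]/3.7+165-.36,p[1]/3.7+125-.36)
S=lambda p:(p[0]/4+190-.37,p[1]/4+150-.37)
def tri(pt,ps):
    a,b=ray(c,T(pt))[0],ray(s,S(ps))[0];A=np.c_[a,-b];t=np.linalg.lstsq(A,np.array(s['xyz'])-c['xyz'],rcond=None)[0]
    p,q=c['xyz']+a*t[0],s['xyz']+b*t[1];return (p+q)/2*1000,np.linalg.norm(p-q)*1000
yaw=np.radians(21.205);ux=np.array([np.cos(yaw),np.sin(yaw)]);uy=np.array([-ux[1],ux[0]])
# wheel disc: saturation/brightness mask
f=cv2.GaussianBlur(c['frame'],(3,3),0);P=cloud(c)
roi=np.zeros(f.shape[:2],np.uint8);cv2.circle(roi,(241,205),42,1,-1)
m=((f.max(2)<75)&(roi>0)).astype(np.uint8)
k=max(cv2.findContours(m,0,1)[0],key=cv2.contourArea)
xy=plane(c,k[:,0],.044)[:,:2]*1000
from scipy.optimize import least_squares
r=least_squares(lambda p:np.hypot(*(xy-p[:2]).T)-p[2],[530,33,98],loss='soft_l1',f_scale=1.5).x
print('wheel',r)
W=r[:2]
dk=lambda p:np.round([(p[:2]-W)@ux,(p[:2]-W)@uy],1)
for n,a,b in(('crank',(320,183),(234,160)),('rod',(428,211),(313,187)),('ball',(508,157),(324,75))):
    p,e=tri(a,b);print(n,p.round(1),round(e,1),'deck',dk(p))
print('crank z120',plane(c,T((320,183)),.12)*1000,'comp',dk(plane(c,[251.2,176.1],.12)[0]*1000))
for n,q,z in(('lugtip',(359,127),.044),('foot',(431,234),.03),('rodtop',(428,211),.062),('cap',(131,361),.028),('jar in corner',(181,512),.06),('tare',(61,213),.05)):
    p=plane(c,T(q),z)[0]*1000;print(n,p.round(1),dk(p),np.degrees(np.arctan2(*dk(p)[::-1])).round(1))
E
python3 meas.py
```

```text
wheel [528.22639321  33.86055496  93.81879545]
crank [591.    3.  121.6] 3.9 deck [ 47.3 -51.5]
rod [581.3 -70.8  60.9] 4.0 deck [  11.6 -116.8]
ball [ 607.1 -122.6  113.7] 4.0 deck [  16.9 -174.4]
crank z120 [[593.03438256   3.94320588 120.        ]] comp [ 44.9 -49.6]
lugtip [648.1 -23.5  44. ] [ 91.  -96.8] -46.8
foot [572. -73.  30.] [   2.1 -115.5] -89.0
rodtop [582.9 -69.8  62. ] [  13.5 -116.5] -83.4
cap [486.4 141.8  28. ] [  0.  115.7] 90.0
jar in corner [379.7 104.1  60. ] [-113.   119.2] 133.5
tare [589.9 187.6  50. ] [113.1 121. ] 46.9
```

{"api": "jog_arm", "payload": {"series": [[[28, -20, 0, 0, 0, 0, 30], [28, -20, 0, 0, 0, 0, 30], [28, -20, 0, 0, 0, 0, 30], [28, -20, 0, 0, 0, 0, 30], [28, -20, 0, 0, 0, 0, 30], [28, -20, 0, 0, 0, 0, 30], [28, -20, 0, 0, 0, 0, 30], [28, -20, 0, 0, 0, 0, 30], [28, -20, 0, 0, 0, 0, 30], [28, -20, 0, 0, 0, 0, 30]]]}}

```text
time_s: 1.1
eef_pos: [0.3823, -0.2692, 0.231]
eef_rot: [-0.0, 0.988, 0.156, -0.0]
wrist_force: [-0.2, -0.8, -0.6]
opening: 0.355
grasp_force: 0.0
```

{"api": "jog_arm", "payload": {"series": [[[28, -20, 0, 0, 0, 0, 30], [28, -20, 0, 0, 0, 0, 30], [28, -20, 0, 0, 0, 0, 30], [28, -20, 0, 0, 0, 0, 30], [28, -20, 0, 0, 0, 0, 30], [28, -20, 0, 0, 0, 0, 30], [28, -20, 0, 0, 0, 0, 30], [28, -20, 0, 0, 0, 0, 30], [28, -20, 0, 0, 0, 0, 30], [0, 0, 0, 0, 0, 0, 30]]]}}

```text
time_s: 2.1
eef_pos: [0.5675, -0.0186, 0.2308]
eef_rot: [-0.001, 0.988, 0.158, 0.0]
wrist_force: [0.6, -0.5, -1.5]
opening: 0.351
grasp_force: 0.0
```

{"api": "jog_arm", "payload": {"series": [[[0, 0, 0, 0, 0, 0.1, 30], [0, 0, 0, 0, 0, 0.1, 30], [0, 0, 0, 0, 0, 0.1, 30], [0, 0, 0, 0, 0, 0.1, 30], [0, 0, 0, 0, 0, 0.1, 30], [0, 0, 0, 0, 0, 0.1, 30], [0, 0, 0, 0, 0, 0.1, 30], [0, 0, 0, 0, 0, 0.067, 30], [0, 0, 0, 0, 0, 0, 30], [0, 0, 0, 0, 0, 0, 30]]]}}

```text
time_s: 3.1
eef_pos: [0.5658, -0.0221, 0.231]
eef_rot: [0.0, 0.974, -0.224, -0.0]
wrist_force: [0.1, 0.6, -0.4]
opening: 0.349
grasp_force: 0.0
```

```bash
cat > st.py <<'E'
from h import *
from bench import ctrl
import sys
W=np.array([528.2,33.9])
def st(tgt=None):
    o=ctrl.get_obs();w,x,y,z=o['eef_rot'];M=R.from_quat([x,y,z,w]).as_matrix();p=o['eef_pos']*1000
    rel=p[:2]-W
    print('t',round(o['time_s'],2),'p',p.round(1),'tool x yaw',np.degrees(np.arctan2(M[1,0],M[0,0])).round(2),'tilt z',M[:,2].round(3),'r',np.hypot(*rel).round(1),'ang',np.degrees(np.arctan2(*rel[::-1])).round(2),'Ftool',(o['wrist_force']@M).round(2),'open',round(float(o['opening'])*85.4,1),'q6',round(float(o['q'][5]),2))
    if tgt is not None: print('to target, tool mm',(M.T@(np.array(tgt)-p)).round(1))
st(eval(sys.argv[1]) if len(sys.argv)>1 else None)
E
python3 st.py "[591,3.2,150]"
```

```text
t 3.1 p [565.8 -22.1 231. ] tool x yaw -25.94 tilt z [-0.001  0.    -1.   ] r 67.5 ang -56.11 Ftool [-0.19 -0.59  0.39] open 29.8 q6 1.77
to target, tool mm [ 11.6 -33.8  81. ]
```

{"api": "jog_arm", "payload": {"series": [[[2.9, -8.5, 10, 0, 0, 0, 30], [2.9, -8.5, 15, 0, 0, 0, 30], [2.9, -8.5, 20, 0, 0, 0, 30], [2.9, -8.3, 20, 0, 0, 0, 30], [0, 0, 16, 0, 0, 0, 30], [0, 0, 5, 0, 0, 0, 30], [0, 0, 5, 0, 0, 0, 30], [0, 0, 5, 0, 0, 0, 30], [0, 0, 5, 0, 0, 0, 30], [0, 0, 0, 0, 0, 0, 30]]]}}

```text
time_s: 4.1
eef_pos: [0.5912, 0.0034, 0.13]
eef_rot: [-0.0, 0.974, -0.225, -0.0]
wrist_force: [-0.4, 0.5, 0.0]
opening: 0.354
grasp_force: 0.0
```

```bash
python3 st.py "[591,3.2,85]"; python3 - <<'E'
from h import *
from bench import ctrl
c=ctrl.camera('side');f=c['frame'][130:280,190:340];cv2.imwrite('pics/s1.png',cv2.resize(cv2.convertScaleAbs(f,alpha=1.3),None,fx=4,fy=4))
E
```

```text
t 4.1 p [591.2   3.4 130. ] tool x yaw -26.03 tilt z [-0.  0. -1.] r 70.0 ang -25.82 Ftool [-0.53 -0.24 -0.01] open 30.3 q6 1.83
to target, tool mm [-0.1  0.3 45. ]
```

View pics/s1.png

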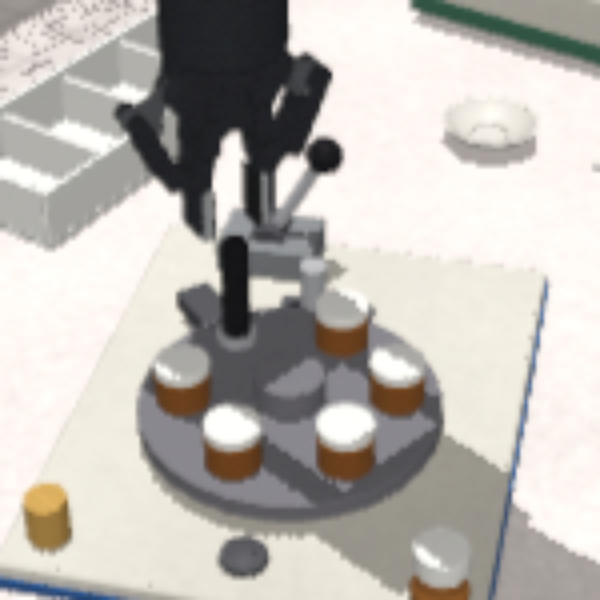

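The fingers (204,230) and (258,220) straddle the post top at (234,240). I'll lower them.

{"api": "jog_arm", "payload": {"series": [[[0, 0, 4, 0, 0, 0, 30], [0, 0, 6, 0, 0, 0, 30], [0, 0, 7, 0, 0, 0, 30], [0, 0, 7, 0, 0, 0, 30], [0, 0, 7, 0, 0, 0, 30], [0, 0, 7, 0, 0, 0, 30], [0, 0, 5, 0, 0, 0, 30], [0, 0, 2, 0, 0, 0, 30], [0, 0, 0, 0, 0, 0, 30], [0, 0, 0, 0, 0, 0, 30]]]}}

```text
time_s: 5.15
eef_pos: [0.5917, 0.0034, 0.0855]
eef_rot: [0.0, 0.974, -0.225, 0.0]
wrist_force: [-0.3, 0.1, 0.7]
opening: 0.349
grasp_force: 0.0
```

```bash
python3 st.py
```

```text
t 5.15 p [591.7   3.4  85.5] tool x yaw -26.02 tilt z [ 0. -0. -1.] r 70.4 ang -25.67 Ftool [-0.31  0.06 -0.7 ] open 29.8 q6 1.83
```

{"api": "jog_arm", "payload": {"series": [[[0, 2, 0, 0, 0, 0, 30], [0, 2, 0, 0, 0, 0, 30], [0, 2, 0, 0, 0, 0, 30], [-0.21, 2.1, 0, 0, 0, 0.03, 30], [-0.21, 2.1, 0, 0, 0, 0.03, 30], [-0.21, 2.1, 0, 0, 0, 0.03, 30], [-0.21, 2.1, 0, 0, 0, 0.03, 30], [-0.21, 2.1, 0, 0, 0, 0.03, 30], [-0.2, 2.1, 0, 0, 0, 0.03, 30], [-0.1, 1, 0, 0, 0, 0.015, 30]]]}}

```text
time_s: 6.15
eef_pos: [0.5807, -0.0132, 0.0854]
eef_rot: [0.0, 0.947, -0.32, 0.0]
wrist_force: [1.8, -0.0, 1.5]
opening: 0.349
grasp_force: 0.7
```

```bash
python3 st.py
```

```text
t 6.15 p [580.7 -13.2  85.4] tool x yaw -37.32 tilt z [ 0. -0. -1.] r 70.6 ang -41.86 Ftool [ 1.45 -1.09 -1.54] open 29.8 q6 2.0
```

{"api": "jog_arm", "payload": {"series": [[[-0.18, 1.75, 0, 0, 0, 0.025, 30], [-0.18, 1.75, 0, 0, 0, 0.025, 30], [-0.18, 1.75, 0, 0, 0, 0.025, 30], [-0.18, 1.75, 0, 0, 0, 0.025, 30], [-0.18, 1.75, 0, 0, 0, 0.025, 30], [-0.13, 1.2, 0, 0, 0, 0.018, 30], [-0.08, 0.7, 0, 0, 0, 0.01, 30], [-0.04, 0.35, 0, 0, 0, 0.005, 30], [0, 0, 0, 0, 0, 0, 30], [0, 0, 0, 0, 0, 0, 30]]]}}

```text
time_s: 7.15
eef_pos: [0.5724, -0.0204, 0.0852]
eef_rot: [0.0, 0.92, -0.393, -0.0]
wrist_force: [-0.9, 0.2, 1.1]
opening: 0.349
grasp_force: 0.3
```

```bash
python3 st.py; python3 - <<'E'
from h import *
from bench import ctrl
from meas import W,ux,uy
c=ctrl.camera('side');pickle.dump(c,open('c2.pkl','wb'))
f=c['frame'][150:280,190:330];cv2.imwrite('pics/s2.png',cv2.resize(cv2.convertScaleAbs(f,alpha=1.3),None,fx=4.5,fy=4.5))
E
```

```text
t 7.15 p [572.4 -20.4  85.2] tool x yaw -46.24 tilt z [-0.001  0.    -1.   ] r 70.0 ang -50.84 Ftool [-0.81  0.52 -1.08] open 29.8 q6 2.14
wheel [528.22639321  33.86055496  93.81879545]
crank [591.    3.  121.6] 3.9 deck [ 47.3 -51.5]
rod [581.3 -70.8  60.9] 4.0 deck [  11.6 -116.8]
ball [ 607.1 -122.6  113.7] 4.0 deck [  16.9 -174.4]
crank z120 [[593.03438256   3.94320588 120.        ]] comp [ 44.9 -49.6]
lugtip [648.1 -23.5  44. ] [ 91.  -96.8] -46.8
foot [572. -73.  30.] [   2.1 -115.5] -89.0
rodtop [582.9 -69.8  62. ] [  13.5 -116.5] -83.4
cap [486.4 141.8  28. ] [  0.  115.7] 90.0
jar in corner [379.7 104.1  60. ] [-113.   119.2] 133.5
tare [589.9 187.6  50. ] [113.1 121. ] 46.9
```

View pics/s2.png

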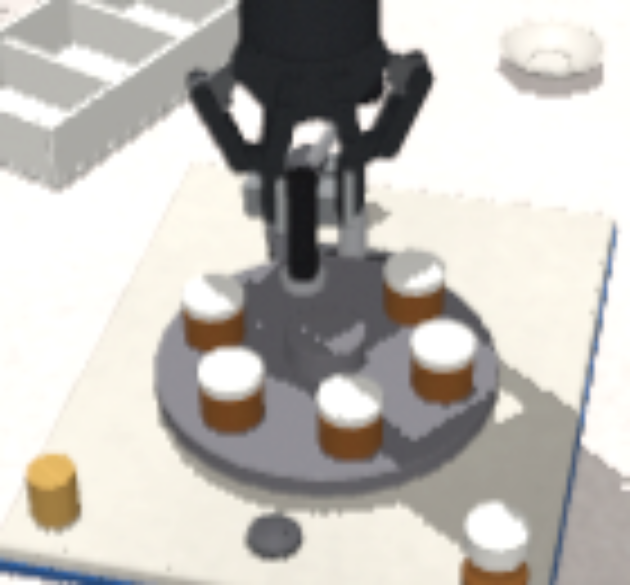

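{"api": "jog_arm", "payload": {"series": [[[-0.04, 0.35, 0, 0, 0, 0.005, 30], [-0.04, 0.35, 0, 0, 0, 0.005, 30], [-0.04, 0.35, 0, 0, 0, 0.005, 30], [-0.04, 0.35, 0, 0, 0, 0.005, 30], [-0.04, 0.35, 0, 0, 0, 0.005, 30], [-0.04, 0.35, 0, 0, 0, 0.005, 30], [-0.04, 0.35, 0, 0, 0, 0.005, 30], [-0.04, 0.35, 0, 0, 0, 0.005, 30], [0, 0, 0, 0, 0, 0, 30], [0, 0, 0, 0, 0, 0, 30]]]}}

```text
time_s: 8.2
eef_pos: [0.5703, -0.0222, 0.0853]
eef_rot: [0.0, 0.912, -0.411, -0.0]
wrist_force: [-0.4, 1.0, 0.8]
opening: 0.351
grasp_force: 0.2
```

```bash
python3 st.py
```

```text
t 8.2 p [570.3 -22.2  85.3] tool x yaw -48.54 tilt z [-0. -0. -1.] r 70.1 ang -53.13 Ftool [-1.01 -0.4  -0.78] open 30.0 q6 2.17
```

{"api": "jog_arm", "payload": {"series": [[[-0.02, 0.2, 0, 0, 0, 0.003, 30], [-0.02, 0.2, 0, 0, 0, 0.003, 30], [-0.02, 0.2, 0, 0, 0, 0.003, 30], [-0.02, 0.2, 0, 0, 0, 0.003, 30], [-0.02, 0.2, 0, 0, 0, 0.003, 30], [0, 0, 0, 0, 0, 0, 30], [0, 0, 0, 0, 0, 0, 30], [0, 0, 0, 0, 0, 0, 30], [0, 0, 0, 0, 0, 0, 30], [0, 0, 0, 0, 0, 0, 30]]]}}

```text
time_s: 9.2
eef_pos: [0.5696, -0.0227, 0.0853]
eef_rot: [0.0, 0.909, -0.418, 0.0]
wrist_force: [-0.2, -0.0, -0.3]
opening: 0.355
grasp_force: 0.4
```

```bash
python3 st.py
```

```text
t 9.2 p [569.6 -22.7  85.3] tool x yaw -49.4 tilt z [-0. -0. -1.] r 70.1 ang -53.86 Ftool [-0.08  0.14  0.26] open 30.3 q6 2.18
```

{"api": "jog_arm", "payload": {"series": [[[-0.02, 0.2, 0, 0, 0, 0.003, 30], [-0.02, 0.2, 0, 0, 0, 0.003, 30], [-0.02, 0.2, 0, 0, 0, 0.003, 30], [-0.02, 0.2, 0, 0, 0, 0.003, 30], [-0.02, 0.2, 0, 0, 0, 0.003, 30], [0, 0, 0, 0, 0, 0, 30], [0, 0, 0, 0, 0, 0, 30], [0, 0, 0, 0, 0, 0, 30], [0, 0, 0, 0, 0, 0, 30], [0, 0, 0, 0, 0, 0, 30]]]}}

```text
time_s: 10.2
eef_pos: [0.5687, -0.0233, 0.0853]
eef_rot: [0.0, 0.905, -0.425, -0.0]
wrist_force: [0.4, 0.3, -0.4]
opening: 0.355
grasp_force: 0.4
```

{"api": "jog_arm", "payload": {"series": [[[-0.02, 0.2, 0, 0, 0, 0.003, 30], [-0.02, 0.2, 0, 0, 0, 0.003, 30], [-0.02, 0.2, 0, 0, 0, 0.003, 30], [-0.02, 0.2, 0, 0, 0, 0.003, 30], [-0.02, 0.2, 0, 0, 0, 0.003, 30], [0, 0, 0, 0, 0, 0, 30], [0, 0, 0, 0, 0, 0, 30], [0, 0, 0, 0, 0, 0, 30], [0, 0, 0, 0, 0, 0, 30], [0, 0, 0, 0, 0, 0, 30]]]}}

```text
time_s: 11.2
eef_pos: [0.5679, -0.0239, 0.0853]
eef_rot: [0.0, 0.902, -0.431, 0.0]
wrist_force: [1.0, 0.3, -1.8]
opening: 0.353
grasp_force: 0.4
```

{"api": "jog_arm", "payload": {"series": [[[-0.02, 0.2, 0, 0, 0, 0.003, 30], [-0.02, 0.2, 0, 0, 0, 0.003, 30], [-0.02, 0.2, 0, 0, 0, 0.003, 30], [-0.02, 0.2, 0, 0, 0, 0.003, 30], [0, 0, 0, 0, 0, 0, 30], [0, 0, 0, 0, 0, 0, 30], [0, 0, 0, 0, 0, 0, 30], [0, 0, 0, 0, 0, 0, 30], [0, 0, 0, 0, 0, 0, 30], [0, 0, 0, 0, 0, 0, 30]]]}}

```text
time_s: 12.2
eef_pos: [0.5672, -0.0243, 0.0853]
eef_rot: [-0.0, 0.9, -0.437, 0.0]
wrist_force: [0.2, -0.4, 0.1]
opening: 0.348
grasp_force: 0.5
```

{"api": "jog_arm", "payload": {"series": [[[-0.02, 0.2, 0, 0, 0, 0.003, 30], [-0.02, 0.2, 0, 0, 0, 0.003, 30], [-0.02, 0.2, 0, 0, 0, 0.003, 30], [-0.02, 0.2, 0, 0, 0, 0.003, 30], [0, 0, 0, 0, 0, 0, 30], [0, 0, 0, 0, 0, 0, 30], [0, 0, 0, 0, 0, 0, 30], [0, 0, 0, 0, 0, 0, 30], [0, 0, 0, 0, 0, 0, 30], [0, 0, 0, 0, 0, 0, 30]]]}}

```text
time_s: 13.2
eef_pos: [0.5665, -0.0247, 0.0853]
eef_rot: [-0.0, 0.897, -0.442, -0.0]
wrist_force: [1.0, 0.3, -0.5]
opening: 0.352
grasp_force: 0.5
```

{"api": "jog_arm", "payload": {"series": [[[-0.02, 0.2, 0, 0, 0, 0.003, 30], [-0.02, 0.2, 0, 0, 0, 0.003, 30], [-0.02, 0.2, 0, 0, 0, 0.003, 30], [-0.02, 0.2, 0, 0, 0, 0.003, 30], [0, 0, 0, 0, 0, 0, 30], [0, 0, 0, 0, 0, 0, 30], [0, 0, 0, 0, 0, 0, 30], [0, 0, 0, 0, 0, 0, 30], [0, 0, 0, 0, 0, 0, 30], [0, 0, 0, 0, 0, 0, 30]]]}}

```text
time_s: 14.2
eef_pos: [0.5658, -0.0251, 0.0853]
eef_rot: [0.0, 0.894, -0.448, -0.0]
wrist_force: [1.1, -1.0, 0.3]
opening: 0.352
grasp_force: 0.5
```

{"api": "jog_arm", "payload": {"series": [[[-0.02, 0.2, 0, 0, 0, 0.003, 30], [-0.02, 0.2, 0, 0, 0, 0.003, 30], [-0.02, 0.2, 0, 0, 0, 0.003, 30], [-0.02, 0.2, 0, 0, 0, 0.003, 30], [0, 0, 0, 0, 0, 0, 30], [0, 0, 0, 0, 0, 0, 30], [0, 0, 0, 0, 0, 0, 30], [0, 0, 0, 0, 0, 0, 30], [0, 0, 0, 0, 0, 0, 30], [0, 0, 0, 0, 0, 0, 30]]]}}

```text
time_s: 15.2
eef_pos: [0.5651, -0.0255, 0.0853]
eef_rot: [0.0, 0.892, -0.453, -0.0]
wrist_force: [1.4, -1.2, 0.7]
opening: 0.353
grasp_force: 0.4
```

```bash
python3 st.py
```

```text
t 15.2 p [565.1 -25.5  85.3] tool x yaw -53.87 tilt z [-0.  0. -1.] r 70.0 ang -58.15 Ftool [ 1.78 -0.39 -0.67] open 30.2 q6 2.26
```

{"api": "jog_arm", "payload": {"series": [[[-0.02, 0.2, 0, 0, 0, 0.003, 30], [-0.02, 0.2, 0, 0, 0, 0.003, 30], [-0.02, 0.2, 0, 0, 0, 0.003, 30], [-0.02, 0.2, 0, 0, 0, 0.003, 30], [0, 0, 0, 0, 0, 0, 30], [0, 0, 0, 0, 0, 0, 30], [0, 0, 0, 0, 0, 0, 30], [0, 0, 0, 0, 0, 0, 30], [0, 0, 0, 0, 0, 0, 30], [0, 0, 0, 0, 0, 0, 30]]]}}

```text
time_s: 16.2
eef_pos: [0.5645, -0.0259, 0.0853]
eef_rot: [0.0, 0.889, -0.458, -0.0]
wrist_force: [1.6, 0.1, 0.4]
opening: 0.352
grasp_force: 0.4
```

```bash
python3 st.py;python3 - <<'E'
from h import *
from bench import ctrl
c=ctrl.camera('side');pickle.dump(c,open('c3.pkl','wb'))
f=c['frame'][150:250,220:330];cv2.imwrite('pics/s3.png',cv2.resize(cv2.convertScaleAbs(f,alpha=1.6),None,fx=6,fy=6,interpolation=2))
E
```

```text
t 16.2 p [564.5 -25.9  85.3] tool x yaw -54.55 tilt z [-0. -0. -1.] r 69.9 ang -58.78 Ftool [ 0.83 -1.39 -0.37] open 30.1 q6 2.27
```

View pics/s3.png

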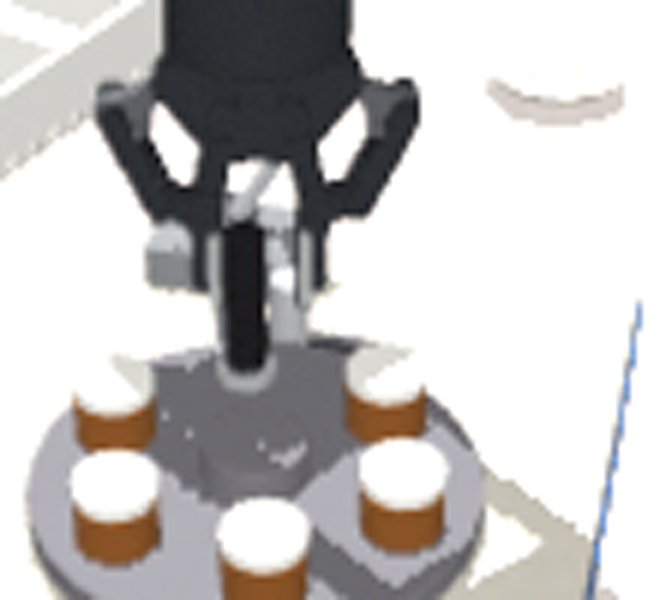

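The post (245,300) still bears on the left finger (215,300), and the stop rod shows just beyond it at (290,290). No contact yet, so I'll continue.

{"api": "jog_arm", "payload": {"series": [[[-0.02, 0.2, 0, 0, 0, 0.003, 30], [-0.02, 0.2, 0, 0, 0, 0.003, 30], [-0.02, 0.2, 0, 0, 0, 0.003, 30], [-0.02, 0.2, 0, 0, 0, 0.003, 30], [0, 0, 0, 0, 0, 0, 30], [0, 0, 0, 0, 0, 0, 30], [0, 0, 0, 0, 0, 0, 30], [0, 0, 0, 0, 0, 0, 30], [0, 0, 0, 0, 0, 0, 30], [0, 0, 0, 0, 0, 0, 30]]]}}

```text
time_s: 17.25
eef_pos: [0.5639, -0.0262, 0.0853]
eef_rot: [-0.0, 0.886, -0.464, 0.0]
wrist_force: [2.4, 1.8, -0.8]
opening: 0.353
grasp_force: 1.8
```

Contact: about 3 N. From here I'll use smaller steps.

{"api": "jog_arm", "payload": {"series": [[[0, 0.1, 0, 0, 0, 0, 30], [0, 0.1, 0, 0, 0, 0, 30], [0, 0.1, 0, 0, 0, 0, 30], [0, 0, 0, 0, 0, 0, 30], [0, 0, 0, 0, 0, 0, 30], [0, 0, 0, 0, 0, 0, 30], [0, 0, 0, 0, 0, 0, 30], [0, 0, 0, 0, 0, 0, 30], [0, 0, 0, 0, 0, 0, 30], [0, 0, 0, 0, 0, 0, 30]]]}}

```text
time_s: 18.25
eef_pos: [0.5638, -0.0263, 0.0853]
eef_rot: [-0.0, 0.886, -0.464, 0.0]
wrist_force: [4.6, 2.7, -1.6]
opening: 0.35
grasp_force: 2.7
```

```bash
python3 st.py
```

```text
t 18.25 p [563.8 -26.3  85.3] tool x yaw -55.24 tilt z [ 0.001  0.    -1.   ] r 69.9 ang -59.37 Ftool [ 0.37 -5.34  1.61] open 29.9 q6 2.28
```

{"api": "jog_arm", "payload": {"series": [[[0, 0.2, 0, 0, 0, 0, 30], [0, 0.2, 0, 0, 0, 0, 30], [0, 0.1, 0, 0, 0, 0, 30], [0, 0, 0, 0, 0, 0, 30], [0, 0, 0, 0, 0, 0, 30], [0, 0, 0, 0, 0, 0, 30], [0, 0, 0, 0, 0, 0, 30], [0, 0, 0, 0, 0, 0, 30], [0, 0, 0, 0, 0, 0, 30], [0, 0, 0, 0, 0, 0, 30]]]}}

```text
time_s: 19.25
eef_pos: [0.5638, -0.0263, 0.0853]
eef_rot: [-0.001, 0.886, -0.464, 0.001]
wrist_force: [6.7, 2.4, -2.7]
opening: 0.355
grasp_force: 3.8
```

```bash
python3 st.py
```

```text
t 19.25 p [563.8 -26.3  85.3] tool x yaw -55.25 tilt z [ 0.002  0.001 -1.   ] r 69.9 ang -59.41 Ftool [ 1.87 -6.89  2.69] open 30.3 q6 2.28
```

{"api": "jog_arm", "payload": {"series": [[[0, 0, 0, 0, 0, 0, 30], [0, 0, 0, 0, 0, 0, 30], [0, 0, 0, 0, 0, 0, 30], [0, 0, 0, 0, 0, 0, 30], [0, 0, 0, 0, 0, 0, 30], [0, 0.2, 0, 0, 0, 0, 30], [0, 0.3, 0, 0, 0, 0, 30], [0, 0.3, 0, 0, 0, 0, 30], [0, 0.2, 0, 0, 0, 0, 30], [0, 0, 0, 0, 0, 0, 30]]]}}

```text
time_s: 20.25
eef_pos: [0.5637, -0.0264, 0.0853]
eef_rot: [-0.001, 0.886, -0.464, 0.001]
wrist_force: [10.1, 6.0, -7.1]
opening: 0.353
grasp_force: 6.0
```

```bash
python3 st.py
```

```text
t 20.25 p [563.7 -26.4  85.3] tool x yaw -55.25 tilt z [ 0.003  0.001 -1.   ] r 70.0 ang -59.49 Ftool [  0.77 -11.67   7.12] open 30.1 q6 2.28
```

{"api": "jog_arm", "payload": {"series": [[[0, 0.3, 0, 0, 0, 0, 30], [0, 0.3, 0, 0, 0, 0, 30], [0, 0.3, 0, 0, 0, 0, 30], [0, 0.3, 0, 0, 0, 0, 30], [0, 0, 0, 0, 0, 0, 30], [0, 0, 0, 0, 0, 0, 30], [0, 0, 0, 0, 0, 0, 30], [0, 0, 0, 0, 0, 0, 30], [0, 0, 0, 0, 0, 0, 30], [0, 0, 0, 0, 0, 0, 30]]]}}

```text
time_s: 21.25
eef_pos: [0.5637, -0.0264, 0.0854]
eef_rot: [-0.002, 0.886, -0.464, 0.002]
wrist_force: [13.8, 9.6, -9.6]
opening: 0.352
grasp_force: 8.6
```

```bash
python3 st.py
```

```text
t 21.25 p [563.7 -26.4  85.4] tool x yaw -55.26 tilt z [ 0.006  0.002 -1.   ] r 70.0 ang -59.54 Ftool [ -0.   -16.72   9.74] open 30.0 q6 2.27
```

{"api": "jog_arm", "payload": {"series": [[[0, 0, 0, 0, 0, 0, 30], [0, 0, 0, 0, 0, 0, 30], [0, 0, 0, 0, 0, 0, 30], [0, 0, 0, 0, 0, 0, 30], [0, 0, 0, 0, 0, 0, 30], [0, 0, 0, 0, 0, 0, 30], [0, 0, 0, 0, 0, 0, 30], [0, -1.5, 0, 0, 0, 0, 30], [0, -1.5, 0, 0, 0, 0, 30], [0, -1.5, 0, 0, 0, 0, 30]]]}}

```text
time_s: 22.25
eef_pos: [0.5643, -0.0256, 0.0851]
eef_rot: [0.001, 0.886, -0.464, -0.001]
wrist_force: [0.1, -0.0, 0.1]
opening: 0.353
grasp_force: 0.0
```

{"api": "jog_arm", "payload": {"series": [[[0, -1.5, 0, 0, 0, 0, 30], [0, -1.5, 0, 0, 0, 0, 30], [0, -1.0, 0, 0, 0, 0, 30], [0, 0, 0, 0, 0, 0, 30], [0, 0, 0, 0, 0, 0, 30], [0, 0, 0, 0, 0, 0, 30], [0, 0, 0, 0, 0, 0, 30], [0, 0, 0, 0, 0, 0, 30], [0, 0, 0, 0, 0, 0, 30], [0, 0, 0, 0, 0, 0, 30]]]}}

```text
time_s: 23.25
eef_pos: [0.5683, -0.0232, 0.0853]
eef_rot: [0.0, 0.886, -0.464, -0.0]
wrist_force: [-0.7, -0.4, 0.1]
opening: 0.354
grasp_force: 0.0
```

```bash
python3 st.py
```

```text
t 23.25 p [568.3 -23.2  85.3] tool x yaw -55.25 tilt z [-0. -0. -1.] r 69.8 ang -54.96 Ftool [-0.08  0.79 -0.08] open 30.2 q6 2.29
```

{"api": "jog_arm", "payload": {"series": [[[0, 0, -4, 0, 0, 0, 30], [0, 0, -8, 0, 0, 0, 30], [0, 0, -10, 0, 0, 0, 30], [0, 0, -13, 0, 0, 0, 30], [0, 0, -15, 0, 0, 0, 30], [0, 0, -15, 0, 0, 0.06, 30], [0, 0, -15, 0, 0, 0.06, 30], [0, 0, -15, 0, 0, 0.06, 0], [0, 0, 0, 0, 0, 0.056, 0], [0, 0, 0, 0, 0, 0, 0]]]}}

```text
time_s: 24.25
eef_pos: [0.569, -0.0233, 0.1823]
eef_rot: [-0.0, 0.825, -0.565, 0.001]
wrist_force: [-0.2, 1.0, 0.5]
opening: 0.003
grasp_force: 0.0
```

{"api": "jog_arm", "payload": {"series": [[[12, 4.5, 0, 0, 0, 0, 0], [12, 4.5, 0, 0, 0, 0, 0], [12, 4.5, 0, 0, 0, 0, 0], [12, 4.5, 0, 0, 0, 0, 0], [12, 4.5, 0, 0, 0, 0, 0], [12, 4.5, 0, 0, 0, 0, 0], [12, 4.5, 0, 0, 0, 0, 0], [12, 4.5, 0, 0, 0, 0, 0], [11, 4, 0, 0, 0, 0, 0], [0, 0, 0, 0, 0, 0, 0]]]}}

```text
time_s: 25.25
eef_pos: [0.5698, -0.1391, 0.1803]
eef_rot: [0.0, 0.825, -0.565, 0.0]
wrist_force: [-0.4, 0.5, 0.1]
opening: 0.003
grasp_force: 0.0
```

```bash
python3 st.py "[570.1,-137.5,102]"; python3 - <<'E'
from h import *
from bench import ctrl
for n,(x0,y0) in(('top',(225,130)),('side',(190,140))):
    c=ctrl.camera(n);pickle.dump(c,open(f'c4{n}.pkl','wb'));f=c['frame'][y0:y0+110,x0:x0+100];f=cv2.convertScaleAbs(f,alpha=1.8 if n=='top' else 1.3)
    f=cv2.resize(f,None,fx=4,fy=4,interpolation=2);r=f if n=='top' else np.hstack([r,f])
cv2.imwrite('pics/b4.png',r)
E
```

```text
t 25.25 p [ 569.8 -139.1  180.3] tool x yaw -68.86 tilt z [ 0. -0. -1.] r 178.0 ang -76.48 Ftool [-0.64  0.14 -0.06] open 0.3 q6 2.33
to target, tool mm [-1.5 -0.8 78.3]
```

View pics/b4.png

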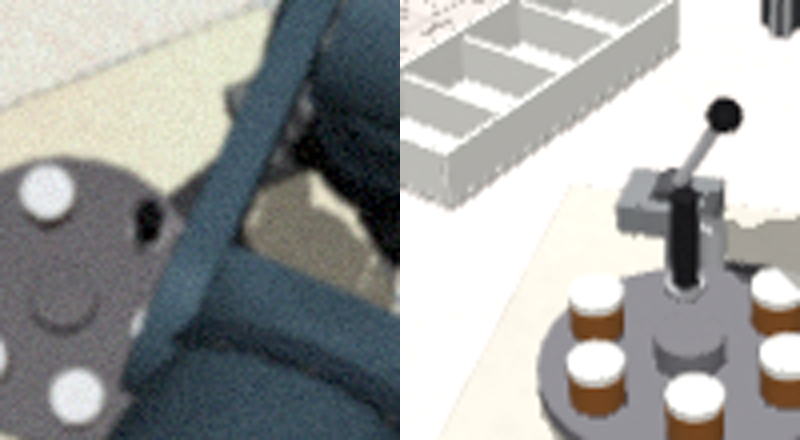

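The right panel shows the wheel at the stop, with the post at (685,235) just left of the rod at (712,250). The ball is at (724,115), so the lever is still off, and the gripper is beyond it at the top right. I'll lower on the ball's -x side.

{"api": "jog_arm", "payload": {"series": [[[-1.5, -0.8, 8, 0, 0, 0, 0], [0, 0, 10, 0, 0, 0, 0], [0, 0, 10, 0, 0, 0, 0], [0, 0, 10, 0, 0, 0, 0], [0, 0, 10, 0, 0, 0, 0], [0, 0, 9, 0, 0, 0, 0], [0, 0, 8, 0, 0, 0, 0], [0, 0, 8, 0, 0, 0, 0], [0, 0, 5, 0, 0, 0, 0], [0, 0, 0, 0, 0, 0, 0]]]}}

```text
time_s: 26.35
eef_pos: [0.5695, -0.1355, 0.1014]
eef_rot: [0.0, 0.825, -0.565, -0.001]
wrist_force: [-0.3, 0.0, -0.2]
opening: 0.001
grasp_force: 0.0
```

{"api": "jog_arm", "payload": {"series": [[[0, -3, 0, 0, 0, 0, 0], [0, -4, 0, 0, 0, 0, 0], [0, -4, 0, 0, 0, 0, 0], [0, -4, 0, 0, 0, 0, 0], [0, -4, 0, 0, 0, 0, 0], [0, -5, 0, 0, 0, 0, 0], [0, -5, 0, 0, 0, 0, 0], [0, -5, 0, 0, 0, 0, 0], [0, -5, 0, 0, 0, 0, 0], [0, -5, 0, 0, 0, 0, 0]]]}}

```text
time_s: 27.35
eef_pos: [0.6114, -0.1195, 0.1022]
eef_rot: [-0.0, 0.825, -0.565, -0.0]
wrist_force: [-1.5, -1.0, 0.5]
opening: -0.0
grasp_force: 0.5
```

```bash
python3 st.py
```

```text
t 27.35 p [ 611.4 -119.5  102.2] tool x yaw -68.76 tilt z [-0.  0. -1.] r 174.5 ang -61.53 Ftool [ 0.39  1.75 -0.5 ] open -0.0 q6 2.39
```

{"api": "jog_arm", "payload": {"series": [[[0, -4, 0, 0, 0, 0, 0], [0, -4, 0, 0, 0, 0, 0], [0, -4, 0, 0, 0, 0, 0], [0, -4, 0, 0, 0, 0, 0], [0, -4, 0, 0, 0, 0, 0], [0, -4, 0, 0, 0, 0, 0], [0, -4, 0, 0, 0, 0, 0], [0, -3, 0, 0, 0, 0, 0], [0, -2, 0, 0, 0, 0, 0], [0, -1, 0, 0, 0, 0, 0]]]}}

```text
time_s: 28.35
eef_pos: [0.6428, -0.1074, 0.1022]
eef_rot: [-0.0, 0.825, -0.565, -0.0]
wrist_force: [-0.9, 0.8, -0.6]
opening: -0.003
grasp_force: 0.4
```

{"api": "jog_arm", "payload": {"series": [[[0, -0.6, 0, 0, 0, 0, 0], [0, -0.6, 0, 0, 0, 0, 0], [0, -0.6, 0, 0, 0, 0, 0], [0, -0.6, 0, 0, 0, 0, 0], [0, -0.6, 0, 0, 0, 0, 0], [0, -0.6, 0, 0, 0, 0, 0], [0, -0.6, 0, 0, 0, 0, 0], [0, -0.6, 0, 0, 0, 0, 0], [0, 0, 0, 0, 0, 0, 0], [0, 0, 0, 0, 0, 0, 0]]]}}

```text
time_s: 29.35
eef_pos: [0.6472, -0.1057, 0.1023]
eef_rot: [-0.0, 0.825, -0.565, 0.0]
wrist_force: [-0.2, -0.7, -0.7]
opening: 0.004
grasp_force: 0.3
```

```bash
python3 st.py
```

```text
t 29.35 p [ 647.2 -105.7  102.3] tool x yaw -68.76 tilt z [ 0. -0. -1.] r 183.5 ang -49.55 Ftool [0.6  0.46 0.65] open 0.3 q6 2.43
```

{"api": "jog_arm", "payload": {"series": [[[0, -0.6, 0, 0, 0, 0, 0], [0, -0.6, 0, 0, 0, 0, 0], [0, -0.6, 0, 0, 0, 0, 0], [0, -0.6, 0, 0, 0, 0, 0], [0, -0.6, 0, 0, 0, 0, 0], [0, -0.6, 0, 0, 0, 0, 0], [0, -0.6, 0, 0, 0, 0, 0], [0, -0.6, 0, 0, 0, 0, 0], [0, 0, 0, 0, 0, 0, 0], [0, 0, 0, 0, 0, 0, 0]]]}}

```text
time_s: 30.35
eef_pos: [0.6517, -0.1039, 0.1024]
eef_rot: [-0.0, 0.825, -0.565, 0.0]
wrist_force: [-1.1, -0.1, -0.2]
opening: 0.001
grasp_force: 0.2
```

{"api": "jog_arm", "payload": {"series": [[[0, -0.4, 0, 0, 0, 0, 0], [0, -0.4, 0, 0, 0, 0, 0], [0, -0.4, 0, 0, 0, 0, 0], [0, -0.4, 0, 0, 0, 0, 0], [0, -0.4, 0, 0, 0, 0, 0], [0, 0, 0, 0, 0, 0, 0], [0, 0, 0, 0, 0, 0, 0], [0, 0, 0, 0, 0, 0, 0], [0, 0, 0, 0, 0, 0, 0], [0, 0, 0, 0, 0, 0, 0]]]}}

```text
time_s: 31.35
eef_pos: [0.6524, -0.1037, 0.1021]
eef_rot: [0.001, 0.825, -0.565, -0.001]
wrist_force: [-6.5, -2.1, 1.0]
opening: 0.001
grasp_force: 3.4
```

```bash
python3 st.py
```

```text
t 31.35 p [ 652.4 -103.7  102.1] tool x yaw -68.77 tilt z [-0.003 -0.    -1.   ] r 185.3 ang -47.92 Ftool [-0.44  6.81 -1.01] open 0.1 q6 2.44
```

The brake's end stop is reached where predicted, at 7 N. A slight extra press, then I'll back off and lift clear.

{"api": "jog_arm", "payload": {"series": [[[0, -0.4, 0, 0, 0, 0, 0], [0, -0.4, 0, 0, 0, 0, 0], [0, 0, 0, 0, 0, 0, 0], [0, 0, 0, 0, 0, 0, 0], [0, 2, 0, 0, 0, 0, 0], [0, 3, 0, 0, 0, 0, 0], [0, 5, 0, 0, 0, 0, 0], [0, 6, 0, 0, 0, 0, 0], [0, 6, 0, 0, 0, 0, 0], [0, 0, 0, 0, 0, 0, 0]]]}}

```text
time_s: 32.35
eef_pos: [0.633, -0.1112, 0.1023]
eef_rot: [0.0, 0.825, -0.565, -0.0]
wrist_force: [0.5, 0.4, 0.2]
opening: -0.003
grasp_force: 0.0
```

{"api": "jog_arm", "payload": {"series": [[[0, 0, -10, 0, 0, 0, 0], [0, 0, -15, 0, 0, 0, 0], [0, 0, -15, 0, 0, 0, 0], [0, 0, -15, 0, 0, 0, 0], [0, 0, -15, 0, 0, 0, 0], [0, 0, -15, 0, 0, 0, 0], [0, 0, -15, 0, 0, 0, 0], [0, 0, -15, 0, 0, 0, 0], [0, 0, -15, 0, 0, 0, 0], [0, 0, 0, 0, 0, 0, 0]]]}}

```text
time_s: 33.35
eef_pos: [0.6351, -0.1114, 0.2355]
eef_rot: [-0.001, 0.825, -0.565, 0.002]
wrist_force: [0.7, -1.5, 0.2]
opening: 0.001
grasp_force: 0.0
```

{"api": "jog_arm", "payload": {"series": [[[20, 0, 0, 0, 0, 0, 0], [30, 0, 0, 0, 0, 0, 0], [30, 10, 0, 0, 0, 0, 0], [30, 20, 0, 0, 0, 0, 0], [30, 20, 0, 0, 0, 0, 0], [30, 20, 0, 0, 0, 0, 0], [30, 20, 0, 0, 0, 0, 0], [20, 20, 0, 0, 0, 0, 0], [10, 10, 0, 0, 0, 0, 0], [0, 0, 0, 0, 0, 0, 0]]]}}

```text
time_s: 34.35
eef_pos: [0.604, -0.3703, 0.2314]
eef_rot: [0.0, 0.825, -0.566, -0.001]
wrist_force: [-0.9, 0.1, -0.1]
opening: -0.001
grasp_force: 0.0
```

```bash
python3 st.py; python3 - <<'E'
from h import *
from bench import ctrl
for n,(x0,y0) in(('top',(225,125)),('side',(190,140))):
    c=ctrl.camera(n);pickle.dump(c,open(f'c5{n}.pkl','wb'));f=c['frame'][y0:y0+110,x0:x0+100];f=cv2.convertScaleAbs(f,alpha=1.8 if n=='top' else 1.3)
    f=cv2.resize(f,None,fx=4,fy=4,interpolation=2);r=f if n=='top' else np.hstack([r,f])
cv2.imwrite('pics/b5.png',r)
E
```

```text
t 34.35 p [ 604.  -370.3  231.4] tool x yaw -68.92 tilt z [-0.001  0.001 -1.   ] r 411.2 ang -79.37 Ftool [-0.39  0.78  0.1 ] open -0.1 q6 2.06
```

View pics/b5.png

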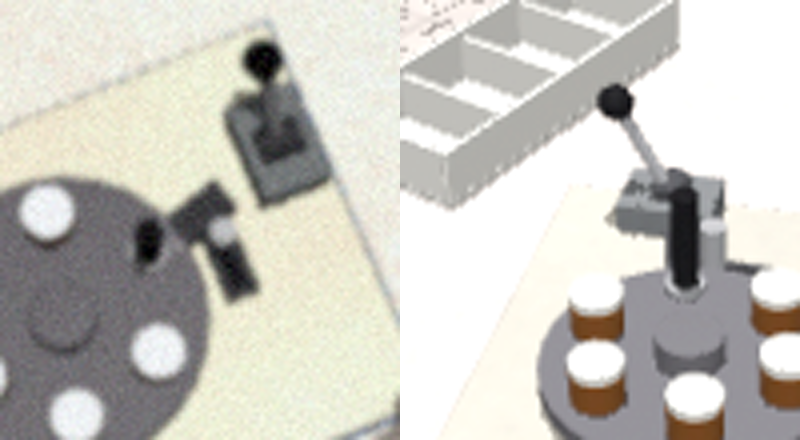

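The lug (203,210) rests against the rod (221,230). The brake ball is at (262,60), fully over to +x, and the arm is clear, so I'm handing in.

```bash
python3 -c "
from bench import ctrl
print(ctrl.hand_in())"
```

```text
the job is handed in; nothing more can be done
None
```

I turned the carousel clockwise, the shorter way, onto the stop and held about 9–10 N on it (worked out from the wrist force) for roughly 1.5 s; then I let go, threw the brake fully over with the lug still against the rod, drew clear and handed in at about 34 s, and no verdict came back.

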